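# Stand the large egg in the egg cup

## Robot

A 7-joint arm with a two-finger parallel gripper is mounted at the origin on a cart in front of the work surface, level with it; the furniture and walls round the work are solid. World frame = base frame: x ahead of the robot, y to its left, z up, the work surface at z = 0. Lengths are in m, angles in rad, forces in N, time in s.
With the tool pointing down it reaches from about 0.425 to 1.025 m from the base axis. Payload 9.4 kg.
Tool frame: the origin (TCP) lies midway between the tips of the shut fingers; the grasp point (between the pads) lies 19 mm behind it; x points along the fingers, y is the direction in which the jaws open and shut, and the axes are right-handed (so a half turn about x gives the same grasp; the last joint's range is limited). The gripper opens to 85 mm and grips with 20 to 120 N. Pads are 22 mm wide; open, the fingers measure 114 mm over their backs; the gripper's body (76 mm by 85 mm) begins 54 mm behind the grasp point. The pads swing forward as they close: fully open they stand 13 mm farther back than shut.
Start: joints at [-1.302, 0.599, -0.003, 1.599, 0.002, 0.943, -0.08], TCP at [0.246, 0.682, 0.231] pointing down, gripper open.
Joint ranges: [-2.57, 2.57], [-0.35, 1.97], [-1.29, 1.29], [0.11, 2.56], [-1.05, 4.19], [0.11, 1.86], [-2.63, 2.63]. Speed limits (rad/s): [2.22, 2.22, 3.01, 3.01, 3.14, 3.14, 3.14].

## Interface

Orientations are given as [roll, pitch, yaw] about the fixed x, y, z axes, in that order (R = Rz(yaw) Ry(pitch) Rx(roll)).
In Python, from workcell import telemetry, imaging, sign_off gives the robot as it stands.
- The arm moves only by the tool send_rows, never from a script. Its argument "series" is text: rows parted by semicolons, each of 7 numbers parted by spaces: the turn, a rotation vector about the world's x, y, z in degrees, then the shift along the world's x, y, z in mm, then the closure, from -1 (fully open) to 1 (shut), so that 0 is half open. In form: rx ry rz tx ty tz grip; .... A call has 1 to 12 rows; each row is the pose to reach, as a shift and turn from the pose commanded when the call began; what a row does not reach only later rows make up. A row lasts 1/8 s, in which the tool goes at most 62.5 mm and 10.7 degrees, less where a joint would pass 70% of its speed; a pose out of reach is approached as far as the arm can. A call with a gripper value outside its range is refused whole. The fingers move at their own pace and stop on an object; "newtons" is the grip in N (left out, the last holds). Time passes only in rows, so rows that repeat a pose let the fingers close. It gives the time, the measured TCP pose, the force and the opening at its end, in the units of the state.
- telemetry.sense(): the state, without advancing time (a new reading comes with each control period).
- imaging.read_camera(name): name is "scene" or "top" or "wrist"; returns a dict with "img" (480x640x3 uint8, red, green, blue), "fx", "fy", "cx", "cy" (pixels), "k1" (the pictures are not rectified: a ray, as slopes to the right and down, at radius r is drawn at 1 + k1 r^2 times it, then the intrinsics apply), "T" (4x4, takes a point from camera to world coordinates). Camera axes: x right, y up, looking along -z (the intrinsics and any distortion apply to the point x, -y, -z); pixel columns grow to the right and rows downward; lengths in m; the calibration is good to about 2 mm. A picture is of the moment at which its call begins. There is no depth.
- sign_off(): hands the job in, once; it reports no verdict.
The state is a dict: "time_s": time; "qpos": joint angles; "qd": joint speeds; "joint_torque": joint torques, N m; "eef_pos": TCP position; "ee_rot": TCP orientation; "wrist_force": force on the tool from outside, world axes, zero at the start; "ft_torque": the same for the moment, N m; "grip_width": finger opening in m.
Only numpy, scipy, OpenCV 4.12 (cv2) and the standard library are available. Lean on these libraries where they do the work, as an engineer would, in place of code of your own. Each camera call takes 0.05 s, during which the arm holds its last target. There are 200 camera calls.

## Task

Take the larger of the two eggs from the wooden egg board and stand it upright, blunt end down, in the white egg cup, setting it down gently rather than dropping it in, and let go. Leave the smaller egg in its well, do not move the egg cup from its place, and do not knock over the wooden tamper or the tin standing just behind the work.

Things in the scene. Friction and masses are not known exactly. Their poses are not given: they have to be found in the camera images.
- large_egg_center (a point): centre (half-way up) of the larger egg, the one to move: plain egg shell colour, 66 mm tall, 50 mm across at its widest, which is 25 mm above its bottom (8 mm below this point); below that it is a half ball, above it tapers. It starts standing upright, blunt end down, in one of the two wells of the egg board, with its bottom 16 mm above the table. z axis: from the blunt end to the pointed end (up when upright). About 90 g, rigid, its weight low, about 20 mm above its bottom
- small_egg_center (a point): centre (half-way up) of the smaller egg, to be left alone: same colour, 54 mm tall, 42 mm across, standing in the other well of the board. z axis up
- egg_board: pale wooden board 210 x 76 mm, top 23 mm above the table, fixed to it; two equal round wells 34 mm across, 120 mm apart along its x axis, at x = -60 and +60 mm from its origin. Either egg may be in either well. Origin: centre of its underside, on the table
- cup_rim (a point): centre of the mouth of the white ceramic egg cup, at rim level, 50 mm above the table. The cup is loose (200 g), a foot 54 mm across, a thin stem and a bowl with a mouth 40 mm wide inside and 45 mm outside; it stands upright, z up. The large egg upright in the cup has its centre about 23 mm above the rim (its bottom 10 mm below the rim). The glazed bowl is slippery
- wood_tamper: bystander: turned dark wooden tamper, 53 mm across, 107 mm tall, standing. Origin: centre of its underside
- tin: bystander: small food tin, 57 mm across, 72 mm tall, standing. Origin: centre of its underside
Things that resemble listed ones, but are neither listed nor needed, are in the scene too. What is shaped like the part that bears cup_rim but green or pink is not meant.

How it is judged:
By the outcome, as a careful person would: the job done as asked, in the order asked, and still so for the second after the job is handed in, with the robot touching nothing.
It also fails if it takes over 38 s, if anything falls off the work surface, if the arm or the gripper's body presses on something with over 40 N, if the wrist force passes 120 N, or if a joint passes its speed limit or range.

## Working session

There is one attempt and no reset: what is moved stays moved. The work goes in short steps, Python scripts to look and compute and a tool call to move; the robot and the scene stay as the last step left them, time stands still between calls to the robot, and variables do not carry over. Pictures are saved under pics/ and viewed, about 8 in all and at most 12, crops included, and the job is handed in when it is done.

Besides the shell and the picture viewer there is one more tool, called as name(argument=value, ...) on one line, values as JSON. send_rows: Moves the arm, as the interface text tells. Its arguments: {"type":"object","properties":{"series":{"type":"string"},"newtons":{"type":"number"}},"required":["series"]}

```bash
mkdir -p pics && cat > h.py <<'E'
import numpy as np, cv2
from workcell import telemetry, imaging
def cam(n,save=None):
    c=imaging.read_camera(n)
    if save: cv2.imwrite(save,c["img"][:,:,::-1])
    return c
def ray(c,u,v):
    K=np.array([[c["fx"],0,c["cx"]],[0,c["fy"],c["cy"]],[0,0,1]])
    # radial k1 on slopes (right, down)
    p=cv2.undistortPointsIter(np.array([[[u,v]]],float),K,np.array([c["k1"],0,0,0,0.]),None,None,(3,100,1e-10))[0,0]
    T=np.array(c["T"]); return T[:3,3],T[:3,:3]@np.array([p[0],-p[1],-1])
def onz(c,u,v,z):
    o,d=ray(c,u,v); return o+d*(z-o[2])/d[2]
def tri(c1,p1,c2,p2):
    A=np.zeros((3,3));b=np.zeros(3)
    for c,p in((c1,p1),(c2,p2)):
        o,d=ray(c,*p);d=d/np.linalg.norm(d);M=np.eye(3)-np.outer(d,d);A+=M;b+=M@o
    return np.linalg.solve(A,b)
def proj(c,P):
    T=np.array(c["T"]);q=T[:3,:3].T@(np.array(P)-T[:3,3]);a=np.array([q[0],-q[1]])/-q[2]
    a=a*(1+c["k1"]*(a@a));return a*[c["fx"],c["fy"]]+[c["cx"],c["cy"]]
E
python3 - <<'E'
from h import *
for n in("scene","top"):
    c=cam(n,f"pics/{n}0.png");print(n,c["fx"],c["k1"],np.round(c["T"],3).tolist())
s=telemetry.sense();print(s)
E
```

```text
scene 525.4637884226918 0.036600795147053014 [[0.697, 0.387, -0.605, 0.052], [-0.718, 0.376, -0.586, -0.191], [0.001, 0.842, 0.539, 0.526], [0.0, 0.0, 0.0, 1.0]]
top 447.473387401236 -0.0018749587779976447 [[0.026, 0.992, -0.127, 0.449], [-0.999, 0.031, 0.034, 0.324], [0.037, 0.126, 0.991, 0.918], [0.0, 0.0, 0.0, 1.0]]
{'time_s': 0.1, 'qpos': array([-1.30169676,  0.6000614 , -0.00251956,  1.60004244,  0.00180167,
        0.94286811, -0.07981176]), 'qd': array([-0.00232721, -0.00177072,  0.000163  , -0.0013186 ,  0.0012709 ,
       -0.00109899, -0.00110979]), 'joint_torque': array([ 5.63787806e-03, -7.77987027e+01,  1.57059610e+00, -2.58627337e+01,
        1.28022884e-02,  5.53972990e-03, -2.84552584e-05]), 'eef_pos': array([0.24562555, 0.68169187, 0.23049454]), 'ee_rot': array([-1.46647588,  1.56941883, -1.8122474 ]), 'wrist_force': array([-0.30300769, -0.05441507, -0.26908889]), 'ft_torque': array([ 0.05069491, -0.02132648,  0.03818662]), 'grip_width': 0.08521338040740813}
```

View pics/scene0.png

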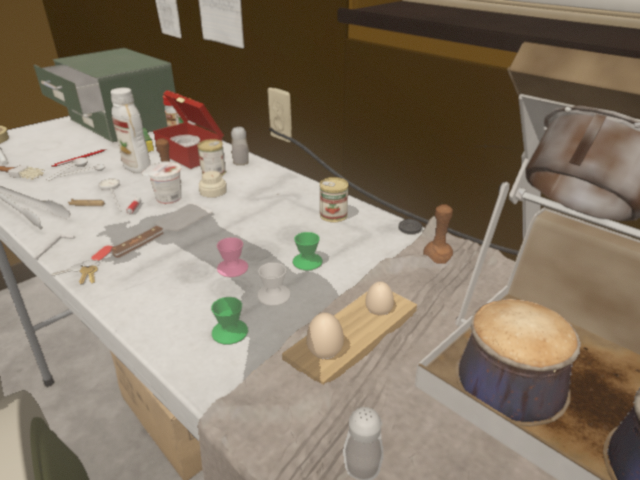

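View pics/top0.png

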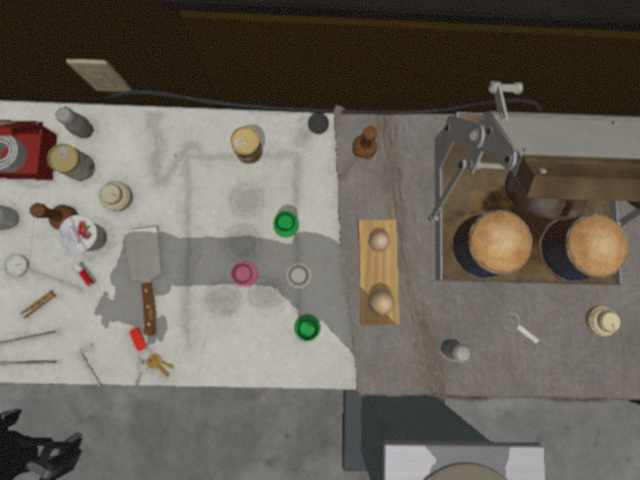

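Candidates:
- **Eggs:** near egg at scene (326,335) / top (380,302), and far egg at scene (380,298) / top (380,240).
- **Cups:** white at scene (273,284) / top (299,275). The decoys are pink at top (244,274) and green at top (285,224) and (308,327).

I'll use the white cup. The egg size still needs measuring.

```bash
python3 - <<'E'
import cv2,numpy as np
a=cv2.imread("pics/scene0.png");b=cv2.imread("pics/top0.png")
A=cv2.resize(a[250:385,225:425],None,fx=4,fy=4,interpolation=cv2.INTER_CUBIC)
B=cv2.resize(b[210:335,270:410],None,fx=4,fy=4,interpolation=cv2.INTER_CUBIC)
def grid(I,u0,v0):
    for u in range(0,I.shape[1],80):cv2.putText(I,str(u0+u//4),(u,10),0,.4,(255,0,0));cv2.line(I,(u,0),(u,I.shape[0]),(255,0,0),1)
    for v in range(0,I.shape[0],80):cv2.putText(I,str(v0+v//4),(0,v+10),0,.4,(0,0,255));cv2.line(I,(0,v),(I.shape[1],v),(255,0,0),1)
grid(A,225,250);grid(B,270,210);cv2.imwrite("pics/ca.png",A);cv2.imwrite("pics/cb.png",B)
for I,ps in((a,[(326,335),(326,350),(380,298),(300,360),(345,360),(273,284)]),(b,[(380,302),(374,302),(380,240),(370,270),(390,270),(299,275),(292,275)])):
    H=cv2.cvtColor(I,cv2.COLOR_BGR2HSV)
    for p in ps:print(p,H[p[1],p[0]])
E
```

```text
(326, 335) [ 16  61 222]
(326, 350) [ 16  67 194]
(380, 298) [ 16  60 224]
(300, 360) [ 17  97 145]
(345, 360) [ 18  94 200]
(273, 284) [ 17  24 172]
(380, 302) [ 16  79 185]
(374, 302) [ 14  77 139]
(380, 240) [ 19  70 196]
(370, 270) [ 18 123 159]
(390, 270) [ 18 122 167]
(299, 275) [ 20  19 161]
(292, 275) [ 19  18 159]
```

View pics/ca.png

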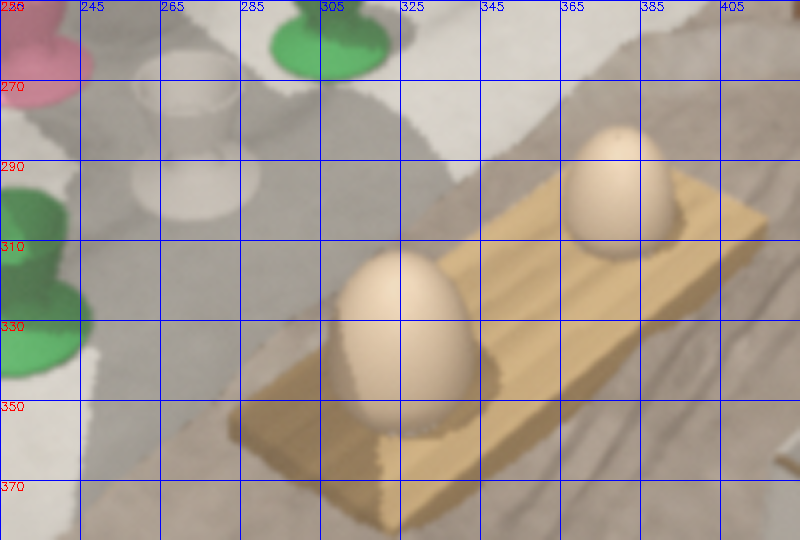

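View pics/cb.png

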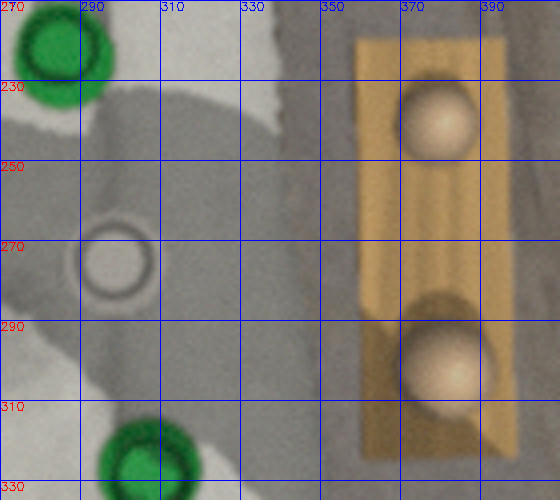

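The near egg is the larger: about 23 px against 20 px in the top view, and 37 px against 30 px in the scene view. In the top view it sits at (381,301). The white cup mouth is at top (298,275) and scene (271,271). The board corners are at top (359,219), (396,219), (399,324) and (360,324).

```bash
python3 - <<'E'
from h import *
S=cam("scene");T=cam("top")
P=lambda *a:print(a[0],*[np.round(x*1000,1) for x in a[1:]])
h=cv2.cvtColor(T["img"],cv2.COLOR_RGB2HSV);m=((h[...,1]>85)&(h[...,0]>12)&(h[...,0]<24)).astype(np.uint8);m[:, :350]=0;m[:,405:]=0;m[:212]=0;m[330:]=0
m=cv2.morphologyEx(m,cv2.MORPH_CLOSE,np.ones((15,15)))
cs,_=cv2.findContours(m,0,2);c=max(cs,key=cv2.contourArea);r=cv2.minAreaRect(c);print(r)
W=np.array([onz(T,*p,.023) for p in cv2.boxPoints(r)]);P("board",W,W.mean(0))
for k in range(2):P("side",np.linalg.norm(W[k+1]-W[k]))
P("hand corners",np.mean([onz(T,*p,.023) for p in((359,219.5),(396.5,219.5),(399,324.5),(360.5,324.5))],0))
P("egg tri",tri(S,(325.2,336),T,(381.3,301.5)))
P("egg top z.041",onz(T,381.3,301.5,.045),"scene z.041",onz(S,325.3,337,.045))
P("small",onz(T,379.3,240,.04))
P("cup tri",tri(S,(271.5,270.7),T,(298,275)),"top",onz(T,298,275,.05),"scene",onz(S,271.5,270.7,.05))
for n,u,v in(("green1",286,222),("green2",308,327),("pink",244,274)):P(n,onz(T,u,v,.05))
P("tamper",onz(T,364,150,.0));P("tin",onz(T,247,155,.0))
E
```

```text
((378.2107849121094, 271.6412048339844), (104.62740325927734, 38.37882614135742), 88.60282135009766)
board [[589.  223.2  23. ]
 [593.4 144.8  23. ]
 [384.1 138.6  23. ]
 [380.5 214.8  23. ]] [486.7 180.3  23. ]
side 78.5
side 209.4
hand corners [486.1 179.2  23. ]
egg tri [427.6 177.   47.5]Traceback (most recent call last):
  File "<stdin>", line 11, in <module>
  File "<stdin>", line 3, in <lambda>
    return _wrapfunc(a, 'round', decimals=decimals, out=out)
    return _wrapit(obj, method, *args, **kwds)
    result = getattr(arr, method)(*args, **kwds)
numpy._core._exceptions._UFuncNoLoopError: ufunc 'multiply' did not contain a loop with signature matching types (dtype('<U11000'), dtype('float64')) -> None
```

```bash
python3 - <<'E'
from h import *
from scipy.spatial.transform import Rotation as R
S=cam("scene");T=cam("top")
P=lambda n,x:print(n,np.round(x*1000,1))
c=np.array([.4864,.1798]);a=np.array([.4910-.3823*0-.0,0]) 
ax=np.array([.5912-.3823,.184-.1767]);ax/=np.linalg.norm(ax);print("axis deg",np.degrees(np.arctan2(ax[1],ax[0])));P("wells",np.array([c-ax*.06,c+ax*.06]))
P("egg top .045",onz(T,381.3,301.5,.045));P("egg scene .047",onz(S,325.3,336,.047))
P("small",onz(T,379.3,240,.04))
P("cup tri",tri(S,(271.5,270.7),T,(298,275)));P("top",onz(T,298,275,.05));P("scene",onz(S,271.5,270.7,.05))
for n,u,v in(("green1",286,222),("green2",308,327),("pink",244,274)):P(n,onz(T,u,v,.05))
P("tamper",onz(T,364,150,.0));P("tin",onz(T,247,155,.0))
s=telemetry.sense();M=R.from_euler("xyz",s["ee_rot"]).as_matrix();print(M.round(3),s["time_s"])
E
```

```text
axis deg 2.0013837374029855
wells [[426.4 177.7]
 [546.4 181.9]]
egg top .045 [426.8 177.3  45. ]
egg scene .047 [428.9 176.7  47. ]
small [547.2 181.5  40. ]
cup tri [474.1 339.6  50.2]
top [473.4 340.2  50. ]
scene [475.  339.3  50. ]
green1 [576. 367.  50.]
green2 [375.4 317.9  50. ]
pink [472.5 443.8  50. ]
tamper [743.2 209.7   0. ]
tin [723.  456.4   0. ]
[[-0.     0.339  0.941]
 [-0.     0.941 -0.339]
 [-1.    -0.     0.   ]] 0.3
```

The larger egg is at about (427,177) mm and the cup mouth at about (474,340) mm. First I'll move above the egg.

send_rows(series="0 0 0 9 -25 0 -1; 0 0 0 27 -75 0 -1; 0 0 0 45 -125 0 -1; 0 0 0 63 -175 0 -1; 0 0 0 81 -225 0 -1; 0 0 0 99 -275 0 -1; 0 0 0 117 -325 0 -1; 0 0 0 135 -375 -10 -1; 0 0 0 153 -425 -25 -1; 0 0 0 168 -470 -35 -1; 0 0 0 181 -505 -45 -1; 0 0 0 181 -505 -50 -1", newtons=25)

```text
time_s: 1.8
eef_pos: [0.4274, 0.1743, 0.181]
ee_rot: [-1.248, 1.57, -1.599]
wrist_force: [-0.7, 0.6, -0.0]
grip_width: 0.0851
```

```bash
python3 - <<'E'
from h import *
w=cam("wrist","pics/w1.png");s=telemetry.sense();print(s["time_s"],s["eef_pos"],s["qpos"].round(2),s["wrist_force"],np.round(w["T"],3).tolist())
for P in([.427,.1773,.041],[.427,.1773,.082],[.427,.1773,.023]):print(proj(w,P))
E
```

```text
1.85 [0.42689607 0.17604876 0.1806703 ] [-0.52  0.37  0.01  2.24 -0.01  0.54  0.72] [-1.04836653 -0.12465633 -0.3272949 ] [[0.344, -0.901, -0.263, 0.362], [0.939, 0.33, 0.097, 0.2], [-0.001, -0.281, 0.96, 0.323], [0.0, 0.0, 0.0, 1.0]]
[317.64384615 224.7517253 ]
[317.85632863 241.15072011]
[317.56767343 218.88024182]
```

View pics/w1.png

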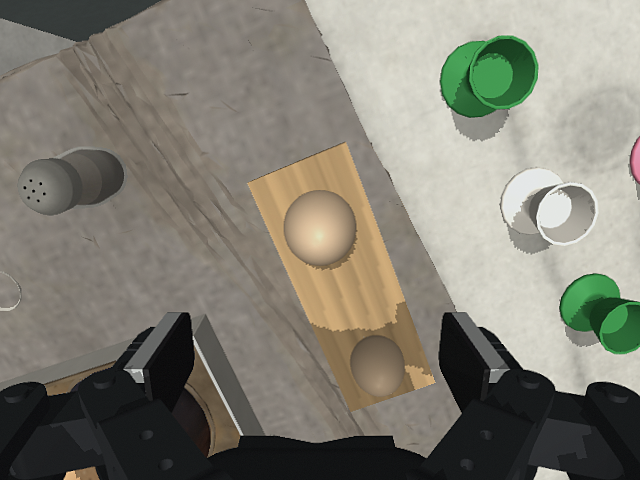

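The wrist view shows the larger egg at (320,228), about 72 px wide against 53 px for the small one. The cup mouth is at about (566,214). I'll refine both positions from this view.

```bash
python3 - <<'E'
from h import *
w=cam("wrist");img=w["img"];h=cv2.cvtColor(img,cv2.COLOR_RGB2HSV);print(h[228,320],h[228,292],h[170,300],h[300,330])
sub=h[180:275,275:365];m=((sub[...,1]<np.minimum(95,200))&(sub[...,2]>90)).astype(np.uint8)
m=cv2.morphologyEx(m,cv2.MORPH_OPEN,np.ones((5,5)));cs,_=cv2.findContours(m,0,2);c=max(cs,key=cv2.contourArea)
e=cv2.fitEllipse(c);print("egg",e[0][0]+275,e[0][1]+180,e[1],cv2.boundingRect(c))
print("cup mouth",onz(w,566.5,214,.05)*1000)
# predicted silhouette centre of egg sphere (r25 at z=.041)
print(onz(w,e[0][0]+275,e[0][1]+180,.043)*1000)
G=cv2.resize(img[155:280,490:610],None,fx=5,fy=5,interpolation=cv2.INTER_CUBIC)[:,:,::-1].copy()
for u in range(0,600,100):cv2.putText(G,str(490+u//5),(u,10),0,.4,(255,0,0));cv2.line(G,(u,0),(u,624),(255,0,0),1)
for v in range(0,600,100):cv2.putText(G,str(155+v//5),(0,v+10),0,.4,(0,0,255));cv2.line(G,(0,v),(600,v),(255,0,0),1)
cv2.imwrite("pics/wc.png",G[:600])
E
```

```text
[ 17  71 224] [ 17  74 189] [ 18 104 181] [ 17 104 191]
egg 317.2509117126465 229.1158561706543 (71.9964828491211, 75.15052032470703) (6, 12, 73, 76)
cup mouth [474.64269484 341.43138355  50.        ]
[428.67969104 178.02032334  43.        ]
```

View pics/wc.png

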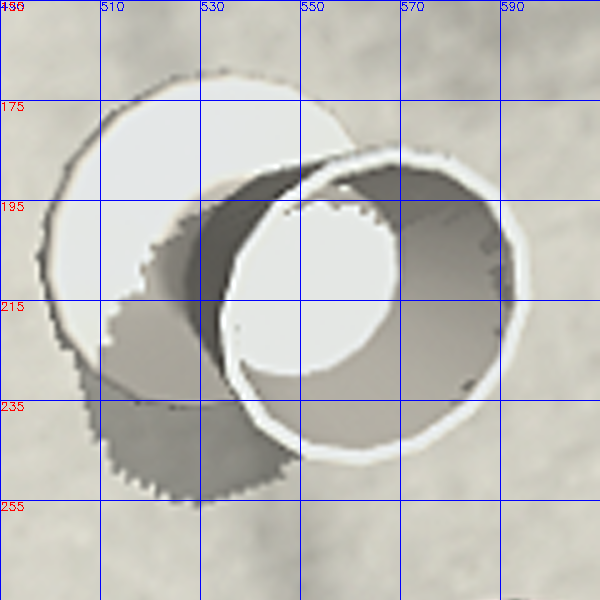

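Refined estimates are egg (427.5,177.5) and cup (474.8,340). Now I'll descend around the egg.

send_rows(series="0 0 0 1 1 -15 -1; 0 0 0 1 1 -40 -1; 0 0 0 1 1 -65 -1; 0 0 0 1 1 -90 -1; 0 0 0 1 1 -110 -1; 0 0 0 1 1 -130 -1; 0 0 0 1 1 -145 -1; 0 0 0 1 1 -153 -1; 0 0 0 1 1 -157 -1; 0 0 0 1 1 -157 -1; 0 0 0 1 1 -157 -0.3; 0 0 0 1 1 -157 -0.1", newtons=20)

```text
time_s: 3.4
eef_pos: [0.4279, 0.1781, 0.0247]
ee_rot: [0.714, 1.57, 0.368]
wrist_force: [-2.1, -7.1, 6.9]
grip_width: 0.0515
```

```bash
python3 - <<'E'
from h import *
w=cam("wrist","pics/w2.png");cam("scene","pics/s2.png");s=telemetry.sense();print(s["time_s"],s["eef_pos"],s["wrist_force"],s["grip_width"])
b=cv2.imread("pics/s2.png")[220:400,230:430];a=cv2.imread("pics/w2.png")
a=cv2.resize(a,(480,360));b=cv2.resize(b,(400,360));cv2.imwrite("pics/v2.png",cv2.resize(np.hstack([a,b]),(800,327)))
E
```

```text
3.5 [0.42738732 0.1770139  0.02475593] [ 0.36500949 -4.1830088   7.52892953] 0.048467297060865056
```

View pics/v2.png

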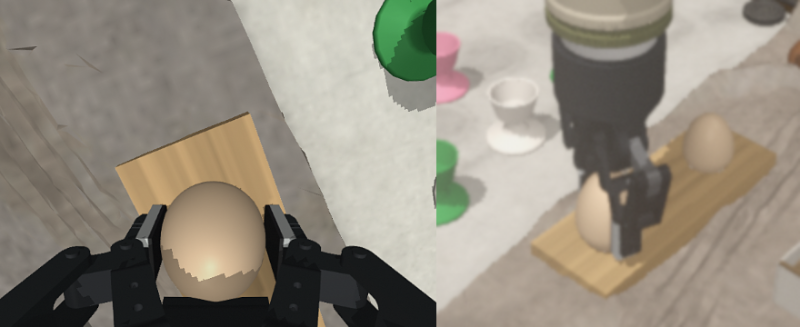

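The fingers straddle the larger egg, with pads either side of it in the wrist view, and the small egg is untouched. Next I'll close firmly and lift a little.

send_rows(series="0 0 0 0 0 0 0.3; 0 0 0 0 0 0 0.3; 0 0 0 0 0 0 0.3; 0 0 0 0 0 0 0.3; 0 0 0 0 0 5 0.3; 0 0 0 0 0 12 0.3; 0 0 0 0 0 20 0.3; 0 0 0 0 0 30 0.3; 0 0 0 0 0 40 0.3; 0 0 0 0 0 45 0.3; 0 0 0 0 0 45 0.3", newtons=30)

```text
time_s: 4.88
eef_pos: [0.428, 0.1782, 0.0697]
ee_rot: [0.81, 1.57, 0.464]
wrist_force: [-0.3, 0.8, -1.1]
grip_width: 0.0489
```

```bash
python3 - <<'E'
from h import *
w=cam("wrist","pics/w3.png");cam("scene","pics/s3.png");s=telemetry.sense();print(s["time_s"],s["eef_pos"],s["wrist_force"],s["grip_width"])
a=cv2.imread("pics/s3.png")[220:400,230:430];b=cv2.imread("pics/w3.png")
cv2.imwrite("pics/v3.png",np.hstack([cv2.resize(b,(400,300)),cv2.resize(a,(333,300))]))
E
```

```text
4.975 [0.42768501 0.1780847  0.06920535] [-0.23508536 -0.44902636 -0.61036346] 0.048962383643578036
```

View pics/v3.png

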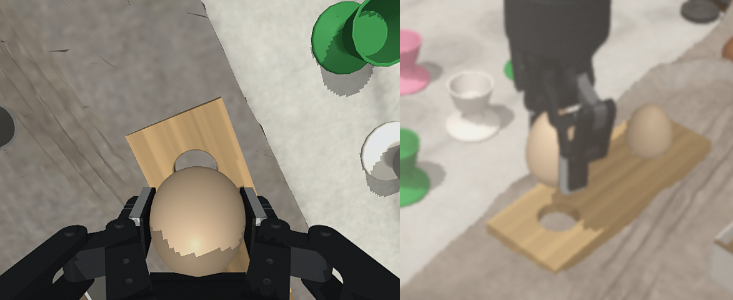

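The larger egg is held, still upright, and clear of its well. The small egg stays in place. Next I'll carry it over the cup.

send_rows(series="0 0 0 0 0 15 0.3; 0 0 0 0 0 32 0.3; 0 0 0 3 11 45 0.3; 0 0 0 10 33 50 0.3; 0 0 0 18 60 50 0.3; 0 0 0 26 89 50 0.3; 0 0 0 34 116 50 0.3; 0 0 0 40 138 50 0.3; 0 0 0 45 154 50 0.3; 0 0 0 47 162 50 0.3; 0 0 0 47 162 50 0.3; 0 0 0 47 162 50 0.3")

```text
time_s: 6.48
eef_pos: [0.4746, 0.3391, 0.1192]
ee_rot: [-1.693, 1.57, -2.04]
wrist_force: [0.8, -0.4, -0.9]
grip_width: 0.0484
```

```bash
python3 - <<'E'
from h import *
w=cam("wrist","pics/w4.png");S=cam("scene","pics/s4.png");T=cam("top","pics/t4.png");s=telemetry.sense();print(s["time_s"],s["eef_pos"],s["wrist_force"],s["grip_width"])
p=s["eef_pos"]
for dz in(-.008,.017,.025):print(dz,[proj(c,p+[0,0,dz]).round(1) for c in(w,S,T)])
print("cup",[proj(c,[.4748,.34,.05]).round(1) for c in(w,S,T)])
a=cv2.imread("pics/s4.png")[180:310,200:340];b=cv2.imread("pics/w4.png")
cv2.imwrite("pics/v4.png",np.hstack([cv2.resize(b[120:],(530,400)),cv2.resize(a,(270,400)) if 0 else cv2.resize(a[:,20:110],(277,400))])[:, :800])
E
```

```text
6.625 [0.47480923 0.33930811 0.11940415] [ 0.89030623  0.15003654 -0.7143099 ] 0.048411423606447894
-0.008 [array([312.5, 309.6]), array([269.1, 237.4]), array([297.9, 273.3])]
0.017 [array([311.9, 341.8]), array([268.1, 222.9]), array([297.6, 272.8])]
0.025 [array([311.6, 354.5]), array([267.8, 218.2]), array([297.6, 272.6])]
cup [array([314.7, 259.1]), array([271.1, 270.6]), array([298.1, 274.3])]
```

View pics/v4.png

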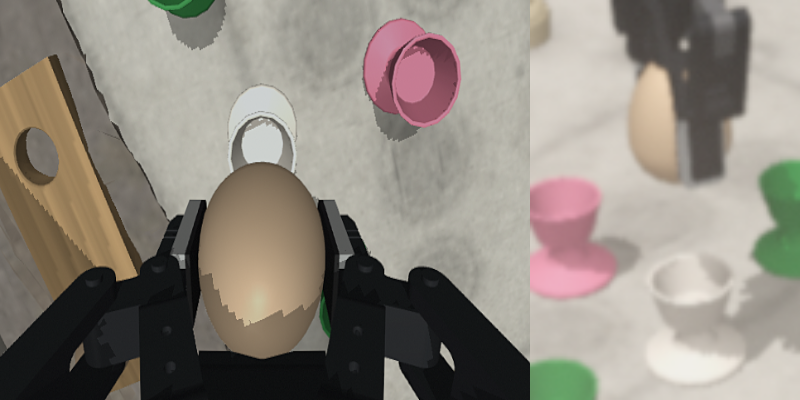

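The egg hangs upright over the white cup. Its wrist outline spans u≈240–391, with its lower edge at row ≈266. The cup rim is centred at u≈317. Next I'll compare the egg's edges with where a centred egg would appear.

```bash
python3 - <<'E'
from h import *
def egg(c,b):
    t=np.linspace(0,2*np.pi,90);L=[]
    for h in np.linspace(-25,41,60):
        r=25*np.sqrt(max(0,1-(h/(25 if h<0 else 41))**2))
        for a in t:L.append(proj(c,b+np.array([r*np.cos(a),r*np.sin(a),h+25])/1000))
    L=np.array(L);return L.min(0).round(1),L.max(0).round(1)
w=cam("wrist");S=cam("scene");p=telemetry.sense()["eef_pos"]
lat=np.array([.94,-.34,0])
for dz in(-.008,-.004):
  for d in(-.003,0,.003):
    b=p+[0,0,dz]+lat*d;print(dz,d,"w",*egg(w,b),"s",*egg(S,b))
for c,box in((w,(200,250,240,60)),(S,(235,195,60,60))):
    h=cv2.cvtColor(c["img"],cv2.COLOR_RGB2HSV);u,v,W,H=box;s=h[v:v+H,u:u+W]
    m=((s[...,0]>10)&(s[...,0]<20)&(s[...,1]>50)&(s[...,2]>60)).astype(np.uint8);m=cv2.morphologyEx(m,cv2.MORPH_OPEN,np.ones((3,3)))
    q=max(cv2.findContours(m,0,2)[0],key=cv2.contourArea);x,y,a,b=cv2.boundingRect(q);print("meas",x+u,y+v,x+u+a,y+v+b)
E
```

```text
-0.008 -0.003 w [233.1 257.5] [390.2 440.9] s [248.8 197.3] [283.1 240.2]
-0.008 0 w [233.7 266. ] [389.6 449.9] s [250.8 196.9] [285.  239.8]
-0.008 0.003 w [234.3 274.4] [389.1 458.6] s [252.7 196.5] [286.8 239.3]
-0.004 -0.003 w [230.6 261.3] [392.4 452. ] s [248.6 194.8] [283.  237.9]
-0.004 0 w [231.3 270. ] [391.8 461.1] s [250.6 194.4] [284.8 237.5]
-0.004 0.003 w [231.9 278.6] [391.3 470.1] s [252.5 194. ] [286.7 237. ]
meas 249 266 383 310
meas 252 200 268 239
```

The measured edges match an egg centred on the TCP, with its bottom 8 mm below it. It should seat at TCP z ≈ 48 mm, so I'll lower to just above that.

send_rows(series="0 0 0 0 0.5 -8 0.3; 0 0 0 0 0.5 -20 0.3; 0 0 0 0 0.5 -32 0.3; 0 0 0 0 0.5 -44 0.3; 0 0 0 0 0.5 -54 0.3; 0 0 0 0 0.5 -60 0.3; 0 0 0 0 0.5 -64 0.3; 0 0 0 0 0.5 -66 0.3; 0 0 0 0 0.5 -67 0.3; 0 0 0 0 0.5 -67 0.3; 0 0 0 0 0.5 -67 0.3")

```text
time_s: 8.1
eef_pos: [0.4748, 0.3407, 0.0525]
ee_rot: [0.956, 1.57, 0.61]
wrist_force: [-0.5, 0.2, -1.0]
grip_width: 0.0482
```

send_rows(series="0 0 0 0 0 -0.5 0.3; 0 0 0 0 0 -1 0.3; 0 0 0 0 0 -1.5 0.3; 0 0 0 0 0 -2 0.3; 0 0 0 0 0 -2 0.3; 0 0 0 0 0 -2 0.3")

```text
time_s: 8.85
eef_pos: [0.4748, 0.3405, 0.0503]
ee_rot: [-0.276, 1.571, -0.622]
wrist_force: [0.7, -1.5, 1.5]
grip_width: 0.0483
```

```bash
python3 - <<'E'
from h import *
w=cam("wrist","pics/w5.png");S=cam("scene","pics/s5.png");s=telemetry.sense();print(s["time_s"],s["eef_pos"],s["wrist_force"],s["grip_width"])
a=cv2.imread("pics/s5.png")[205:315,225:325];b=cv2.imread("pics/w5.png")
cv2.imwrite("pics/v5.png",np.hstack([cv2.resize(b,(430,400)),cv2.resize(a,(364,400))]))
E
```

```text
8.95 [0.47477349 0.34054317 0.05029471] [-0.09299136 -1.27259071  1.09110905] 0.0483296921235349
```

View pics/v5.png

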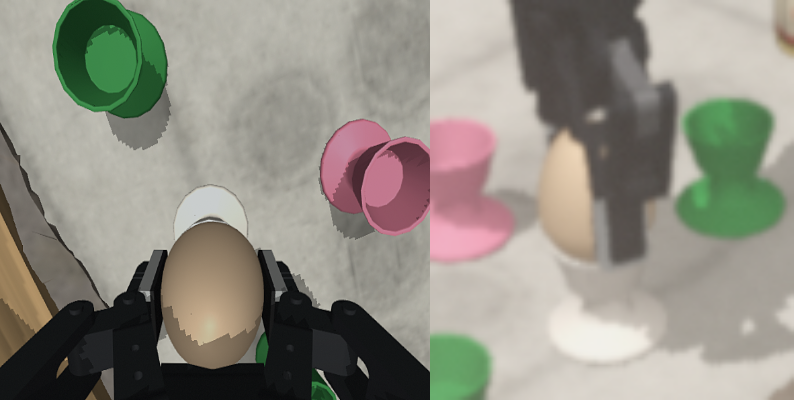

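The egg is in the mouth of the cup and contact has just begun: about 2 N upward and −1.3 N in y. I'll ease towards −y and continue down slowly.

send_rows(series="0 0 0 0 -0.5 0 0.3; 0 0 0 0 -1 0 0.3; 0 0 0 0 -1 -0.5 0.3; 0 0 0 0 -1 -1 0.3; 0 0 0 0 -1 -1 0.3; 0 0 0 0 -1 -1 0.3")

```text
time_s: 9.7
eef_pos: [0.475, 0.3395, 0.0495]
ee_rot: [0.572, 1.57, 0.226]
wrist_force: [0.3, -1.9, 5.1]
grip_width: 0.0484
```

```bash
python3 - <<'E'
from h import *
for i in range(3):
    w=cam("wrist");s=telemetry.sense();print(s["time_s"],s["eef_pos"],s["wrist_force"],s["ft_torque"],s["grip_width"])
E
```

```text
9.75 [0.47499642 0.33949815 0.04951047] [ 0.86332407 -2.10714813  5.88027457] [-0.32646822 -0.12694718  0.01474441] 0.048405835185643356
9.8 [0.47497911 0.33953813 0.04951446] [ 0.63477803 -1.20917581  4.72595077] [-0.34048712 -0.12194106  0.00318272] 0.04795203094595649
9.85 [0.47499641 0.33948647 0.04951878] [ 0.45172768 -1.69408408  5.32396486] [-0.2771199  -0.11905937  0.08263413] 0.048781404468394324
```

send_rows(series="0 0 0 0 -0.5 0 0.3; 0 0 0 0 -0.8 0 0.3; 0 0 0 0 -0.8 0 0.3; 0 0 0 0 -0.8 0 0.3")

```text
time_s: 10.35
eef_pos: [0.475, 0.3391, 0.0494]
ee_rot: [1.088, 1.57, 0.742]
wrist_force: [2.3, 0.4, 5.6]
grip_width: 0.0486
```

```bash
python3 - <<'E'
from h import *
for i in range(4):
    w=cam("wrist");s=telemetry.sense();print(s["time_s"],s["eef_pos"],s["wrist_force"],s["ft_torque"],s["grip_width"])
E
```

```text
10.4 [0.47501714 0.33912274 0.0494093 ] [1.07397982 0.56237175 5.45198213] [ 0.11143489 -0.35845079 -0.04546076] 0.048646486461092
10.45 [0.47503909 0.33912927 0.04941585] [1.92232547 0.26612938 4.3807896 ] [ 0.0647258  -0.30635806 -0.08752191] 0.04817564556676984
10.5 [0.47499955 0.33911492 0.0493964 ] [ 1.07336203 -0.12834858  6.49626322] [ 0.07960178 -0.42220788 -0.043405  ] 0.04817764715649939
10.55 [0.47503849 0.33910964 0.04942437] [1.29421001 0.66998389 5.53043108] [ 0.07457764 -0.42186306 -0.0263263 ] 0.04810494166489862
```

The lateral force is balanced and the egg bears on the cup at about 6 N. Next comes a small +x correction, then a gradual release.

send_rows(series="0 0 0 0.5 0 0 0.3; 0 0 0 0.5 0 0 0; 0 0 0 0.5 0 0 -0.1; 0 0 0 0.5 0 0 -0.14; 0 0 0 0.5 0 0 -0.18; 0 0 0 0.5 0 0 -0.22; 0 0 0 0.5 0 0 -0.26; 0 0 0 0.5 0 0 -0.32; 0 0 0 0.5 0 0 -0.4; 0 0 0 0.5 0 0 -0.48; 0 0 0 0.5 0 0 -0.55; 0 0 0 0.5 0 0 -0.55", newtons=20)

```text
time_s: 12.05
eef_pos: [0.4752, 0.3388, 0.0493]
ee_rot: [0.119, 1.571, -0.227]
wrist_force: [-0.0, -0.1, 0.1]
grip_width: 0.0664
```

```bash
python3 - <<'E'
from h import *
w=cam("wrist","pics/w6.png");S=cam("scene","pics/s6.png");s=telemetry.sense();print(s["time_s"],s["eef_pos"],s["wrist_force"],s["grip_width"])
a=cv2.imread("pics/s6.png")[205:315,225:325];b=cv2.imread("pics/w6.png")
cv2.imwrite("pics/v6.png",np.hstack([cv2.resize(b,(430,400)),cv2.resize(a,(364,400))]))
E
```

```text
12.15 [0.47525653 0.33880166 0.04930201] [-0.69209541  0.42031765 -0.69277894] 0.06622804409251283
```

View pics/v6.png

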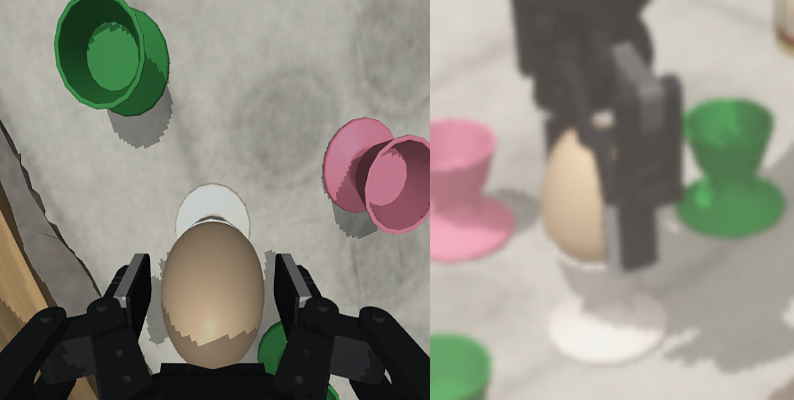

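The egg is released and stands upright in the cup with clear gaps to both fingers and no force on the wrist. I'll retreat straight up.

send_rows(series="0 0 0 0 0 4 -0.6; 0 0 0 0 0 12 -0.7; 0 0 0 0 0 22 -0.7; 0 0 0 0 0 35 -0.7; 0 0 0 0 0 50 -0.7; 0 0 0 0 0 70 -0.7; 0 0 0 0 0 90 -0.7; 0 0 0 0 0 110 -0.7; 0 0 0 0 0 130 -0.7; 0 0 0 0 0 145 -0.7; 0 0 0 0 0 150 -0.7; 0 0 0 0 0 150 -0.7")

```text
time_s: 13.65
eef_pos: [0.4752, 0.3387, 0.1994]
ee_rot: [0.931, 1.571, 0.585]
wrist_force: [0.6, 0.1, 0.3]
grip_width: 0.0725
```

```bash
python3 - <<'E'
from h import *
w=cam("wrist","pics/w7.png");S=cam("scene","pics/s7.png");s=telemetry.sense();print(s["time_s"],s["eef_pos"],s["wrist_force"],s["grip_width"])
a=cv2.imread("pics/s7.png")[180:380,200:460];b=cv2.imread("pics/w7.png")
cv2.imwrite("pics/v7.png",np.hstack([cv2.resize(b,(360,270)),cv2.resize(a,(440,338))[:270]]) if 0 else np.hstack([cv2.resize(b,(350,300)),cv2.resize(a,(390,300))]))
print([proj(S,[.4748,.34,z]).round(1) for z in(.05,.04,.106)])
E
```

```text
13.75 [0.47493078 0.33858322 0.19867089] [-0.13477635 -0.82634212 -0.7195351 ] 0.07253663807832318
[array([271.1, 270.6]), array([271.5, 275.7]), array([269. , 240.2])]
```

View pics/v7.png

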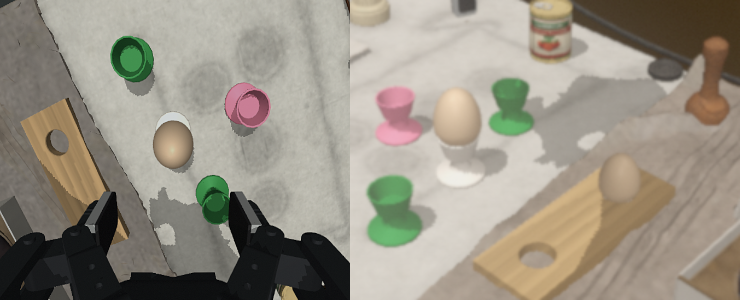

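The final view shows the large egg upright in the white cup. The cup foot is at scene (274,295), as at the start. The small egg is in its well, and the tin and tamper are standing. I'll hand the job in.

```bash
python3 -c "
from workcell import sign_off;print(sign_off())"
```

```text
the job is handed in; nothing more can be done
None
```

The larger egg is standing upright, blunt end down, in the white egg cup. I lowered it until it pressed on the cup at about 6 N and centred it there using the wrist force. Then I opened the fingers gradually and backed straight up. The job was handed in at about 13.8 s of the 38 s allowed.

- **Last picture:** the egg is upright in the cup, and the cup's foot is at the same pixel as at the start, to about 1 px. The small egg is in its well, the tin and tamper are standing, and the gripper is clear with no load on the wrist.
- **Disagreements:** the three cameras differed by about 2 mm on where the cup is. The egg touched the cup about 2 mm higher than calculated, pushed slightly sideways, and I moved it back about 1.8 mm in y and 0.5 mm in x before letting go. No check failed.

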